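# Switch on the altar lamps in order

### The job

Switch on the altar lamps for the evening using only closed fingertips: first press the white-dot end of the black rocker on the grey power box right down, then press the red lamp's button fully in, then the yellow lamp's button fully in; rocker and buttons stay down by themselves. Leave the blue lamp's button as it is. Grasp and lift nothing, and do not shift anything else on the altar.

Things in the scene. Friction and masses are not known exactly. Their poses are not given: they have to be found in the camera images.
- red_button_top (a point): centre of the flat top of the red lamp's round red push button, 28 mm across, z axis up. Up, its top is 42 mm above the slab; fully in it has gone down 6 mm to 36 mm, still 6 mm proud of the lamp's base. It moves straight down against about 3 N and stays wherever it is left
- lamp_red: the red lamp, fixed to the slab: wooden base 150 (x) x 80 x 30 mm, origin at the centre of its underside; low red shade, 68 mm across, centred at x = +32 mm, top 82 mm above the slab; the button is at x = -45 mm, y = 0
- button_red (a joint): how far the red button is pushed in, m: 0 up (off), 0.006 fully in (on)
- yellow_button_top (a point): centre of the flat top of the yellow lamp's round yellow push button, 28 mm across, z axis up. Up, its top is 42 mm above the slab; fully in it has gone down 6 mm to 36 mm, still 6 mm proud of the lamp's base. It moves straight down against about 3 N and stays wherever it is left
- lamp_yellow: the yellow lamp, fixed to the slab: wooden base 150 (x) x 80 x 30 mm, origin at the centre of its underside; low yellow shade, 68 mm across, centred at x = +32 mm, top 82 mm above the slab; the button is at x = -45 mm, y = 0
- button_yellow (a joint): how far the yellow button is pushed in, m: 0 up (off), 0.006 fully in (on)
- blue_button_top (a point): centre of the flat top of the blue lamp's round blue push button, 28 mm across, z axis up. Up, its top is 42 mm above the slab; fully in it has gone down 6 mm to 36 mm, still 6 mm proud of the lamp's base. It moves straight down against about 3 N and stays wherever it is left
- lamp_blue: the blue lamp, fixed to the slab: wooden base 150 (x) x 80 x 30 mm, origin at the centre of its underside; low blue shade, 68 mm across, centred at x = +32 mm, top 82 mm above the slab; the button is at x = -45 mm, y = 0
- button_blue (a joint): how far the blue button is pushed in, m: 0 up (off), 0.006 fully in (on)
- rocker_dot (a point): centre of the white dot (16 mm across) on the ON half of the black rocker paddle, 25 mm from its middle pivot, 10 mm from its tip; about 55 mm above the slab when off (this end up), 48 mm when on (this end down, this half then level). x axis along the paddle from this end to the other. Pressed straight down here with 2 to 4 N it rocks over and stays where it is left; nearer the pivot takes more
- power_box: grey power box, 100 (x) x 60 x 35 mm, fixed to the slab, origin at the centre of its underside. It carries the black rocker paddle, 70 (x) x 34 mm, a shallow V pivoted at its middle; the white-dot ON end points to the box's -x
- rocker (a joint): tilt of the rocker paddle, rad: -0.15 fully off, 0 level, +0.15 fully on (dot end down)
- lighter_mid (a point): chrome push-button lighter standing upright, 28 x 17 x 61 mm; point half-way up. Bystander, loose: leave alone
- brass_cup_mid (a point): small open brass water cup, 44 mm across, 50 mm high; point half-way up. Bystander, loose: leave alone
- bowl_mid (a point): celadon (pale green) incense bowl, 100 mm across, 50 mm high; point half-way up. Bystander, loose: leave alone
- tray_mid (a point): bamboo tray, 110 x 160 x 22 mm; point half-way up. Bystander, loose: leave alone
- tin_mid (a point): tin canister with copper twist cap, 71 mm across, 96 mm high; point half-way up. Bystander, loose: leave alone
- vase_mid (a point): white porcelain bud vase, 72 mm across, 100 mm high; point half-way up. Bystander, loose: leave alone

How it is judged:
On the way, in this order (a step that is already met when the one before it is completed fails the run):
1. the rocker is switched on (value of joint rocker above 0.11 rad), for 0.1 s.
2. then the red button is fully in (value of joint button_red above 0.0048 m), for 0.1 s.
3. then the yellow button is fully in (value of joint button_yellow above 0.0048 m), for 0.1 s.
At the end, for the whole second after the job is handed in: The rocker is over to on (past 0.11 rad of 0.15), the red and yellow buttons are in (past 4.8 mm of 6 mm), the blue button is within 1.5 mm of where it was, and every loose bystander is within 12 mm of where it stood (value of joint rocker above 0.11 rad and value of joint each of button_red, button_yellow above 0.0048 m and not (distance of blue_button_top from where it was at the start of the episode above 0.0015 m) and not (distance of lighter_mid from where it was at the start of the episode above 0.012 m) and not (distance of brass_cup_mid from where it was at the start of the episode above 0.012 m) and not (distance of bowl_mid from where it was at the start of the episode above 0.012 m) and not (distance of tray_mid from where it was at the start of the episode above 0.012 m) and not (distance of tin_mid from where it was at the start of the episode above 0.012 m) and not (distance of vase_mid from where it was at the start of the episode above 0.012 m)); the robot touches nothing.
It fails at once if the red button is pushed in before the rocker is on (value of joint button_red above 0.003 m and value of joint rocker below 0.1 rad).
It fails at once if the yellow button is pushed in before the rocker is on and the red button in (value of joint button_yellow above 0.003 m and (value of joint button_red below 0.0045 m or value of joint rocker below 0.1 rad)).
It fails at once if the blue button is pushed (distance of blue_button_top from where it was at the start of the episode above 0.0015 m).
It fails at once if a bystander is shifted, lifted or knocked (distance of any of lighter_mid, brass_cup_mid, bowl_mid, tray_mid, tin_mid, vase_mid from where it was at the start of the episode above 0.012 m).
It also fails if it takes over 45 s, if anything falls off the work surface, if the arm or the gripper's body presses on something with over 40 N, if the wrist force passes 120 N, or if a joint passes its speed limit or range.

### The arm

A 6-joint arm with a two-finger parallel gripper is mounted at the origin on the work surface. World frame = base frame: x ahead of the robot, y to its left, z up, the work surface at z = 0. Lengths are in m, angles in rad, forces in N, time in s.
With the tool pointing down it reaches from about 0.35 to 0.85 m from the base axis. Payload 8.1 kg.
Tool frame: the origin (TCP) lies on the mounting face of the last link; the fingertips stand 186 mm ahead of it and the grasp point (between the pads) lies 167 mm ahead of it (grip_point_offset is the distance from the TCP to the grasp point, in m); z points along the fingers, y is the direction in which the jaws open and shut (so a half turn about z gives the same grasp; the last joint's range is limited). The gripper opens to 93 mm and grips with 3 to 60 N. Pads are 15 mm wide; open, the fingers measure 128 mm over their backs; the gripper's body (75 mm by 188 mm) begins 65 mm behind the grasp point.
Start: joints at [-1.21, 0.13, 1.488, -0, 1.523, -0.085], TCP at [0.259, -0.541, 0.405] pointing down, gripper open.
Joint ranges: [-2.96, 2.96], [-0.89, 2.26], [0.02, 2.5], [-1.34, 4.48], [0, 2.73], [-2.66, 2.66]. Speed limits (rad/s): [2.39, 2.39, 2.79, 3.14, 3.14, 3.14].

### API

Orientations are given as a rotation vector (axis times angle).
In Python, from plant import read_state, read_camera, close_job, grip_point_offset gives the robot as it stands.
- The arm moves only by the shell command python3 -m creep 'ROWS' [OPENING] [FORCE]. ROWS is JSON, a list of rows, each a list of 2 entries, a list of its own where there are three numbers: the shift along the tool's x, y, z in cm, then the turn, a rotation vector about the tool's x, y, z in degrees. In form: [[[tx, ty, tz], [rx, ry, rz]], ...]. A call has 1 to 12 rows; each row shifts and turns the commanded pose from where the row before left it, along the tool's axes as they then stand; what a row does not reach is not made up. A row lasts 1/12 s, in which the tool goes at most 41.7 mm and 7.16 degrees, less where a joint would pass 70% of its speed; a pose out of reach is approached as far as the arm can. A call is refused whole if a number of a shift passes 4.17 or a number of a turn 7.16, either way. A call with a gripper value outside its range is refused whole. OPENING is the opening in per cent of the stroke, from 0 (shut) to 100 (fully open), set as the call begins (- or left out, the last holds). The fingers move at their own pace and stop on an object; FORCE is the grip in N (left out, the last holds). Time passes only in rows, so rows that do not move let the fingers close. It gives the time, the measured TCP pose, the force and the opening at its end, in the units of the state.
- read_state(): the state, without advancing time (a new reading comes with each control period).
- read_camera(name): name is "scene" or "side" or "wrist"; returns a dict with "img" (400x640x3 uint8, red, green, blue), "K" (3x3 intrinsics, pixels), "k1" (the pictures are not rectified: a ray, as slopes to the right and down, at radius r is drawn at 1 + k1 r^2 times it, then the intrinsics apply), "T" (4x4, takes a point from camera to world coordinates). Camera axes: x right, y down, z forward; pixel columns grow to the right and rows downward; lengths in m; the calibration is good to about 2 mm. A picture is of the moment at which its call begins. There is no depth.
- close_job(): hands the job in, once; it reports no verdict.
The state is a dict: "t": time; "q": joint angles; "dq": joint speeds; "joint_torque": joint torques, N m; "tool_pos": TCP position; "orientation": TCP orientation; "force": force on the tool from outside, world axes, zero at the start; "wrist_torque": the same for the moment, N m; "opening": finger opening in m.
Only numpy, scipy, OpenCV 4.12 (cv2) and the standard library are available. Lean on these libraries where they do the work, as an engineer would, in place of code of your own. Each camera call takes 0.05 s, during which the arm holds its last target.

## Working session

There is one attempt and no reset: what is moved stays moved. The work goes in short steps, Python scripts to look and compute and a shell command to move; the robot and the scene stay as the last step left them, time stands still between calls to the robot, and variables do not carry over. Pictures are saved under pics/ and viewed, and the job is handed in when it is done.

```bash
ls; mkdir -p pics; python3 - <<'E'
from plant import *
import cv2
print(read_state(), grip_point_offset)
for n in("scene","side","wrist"):
    c=read_camera(n); cv2.imwrite(f"pics/{n}0.png",c["img"][:,:,::-1]); print(n,c["K"],c["k1"],c["T"])
E
```

```text
pics
{'t': 0.0, 'q': array([-1.21037964e+00,  1.31132236e-01,  1.48925310e+00, -2.91190330e-05,
        1.52299623e+00, -8.53823498e-02]), 'dq': array([ 7.42532082e-04, -7.54259190e-04,  1.41600713e-04, -1.10382560e-03,
        2.32731853e-04,  1.32742843e-06]), 'joint_torque': array([-1.12162284e-03, -5.59844005e+01, -4.91759562e+01,  7.67585356e-02,
        3.52681708e-02, -9.48330421e-05]), 'tool_pos': array([ 0.25865246, -0.54113689,  0.40371881]), 'orientation': array([-3.06214669e+00, -6.94086568e-01,  4.30219508e-04]), 'force': array([0.26420538, 0.21022088, 0.39374993]), 'wrist_torque': array([ 0.00098028,  0.02146548, -0.05462422]), 'opening': 0.09306623083794746} 0.1673
scene [[484.7203673    0.         316.44709822]
 [  0.         484.7203673  199.93062056]
 [  0.           0.           1.        ]] -0.11192447657348387 [[ 0.52807694  0.56335873 -0.63542244  1.24049355]
 [ 0.84893343 -0.33159396  0.41153066 -0.44307948]
 [ 0.02113715 -0.7567512  -0.65336118  0.75165424]
 [ 0.          0.          0.          1.        ]]
side [[367.65863548   0.         322.65366978]
 [  0.         367.65863548 200.15556144]
 [  0.           0.           1.        ]] -0.05411677952843542 [[ 0.90238649 -0.35089189  0.25014696  0.3400414 ]
 [-0.43058354 -0.71100771  0.55593692 -0.50914332]
 [-0.01721734 -0.60937913 -0.79269202  0.76615137]
 [ 0.          0.          0.          1.        ]]
wrist [[288.39783012   0.         320.10168829]
 [  0.         288.39783012 199.4813303 ]
 [  0.           0.           1.        ]] -0.008844216646042314 [[ 0.43139578 -0.87464279 -0.22112819  0.31990988]
 [-0.9021601  -0.41883211 -0.10337705 -0.51142178]
 [-0.00219759  0.24408946 -0.96975023  0.38334272]
 [ 0.          0.          0.          1.        ]]
```

View pics/scene0.png

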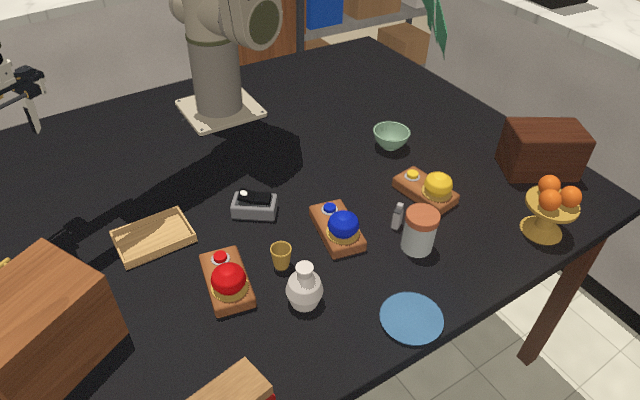

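View pics/side0.png

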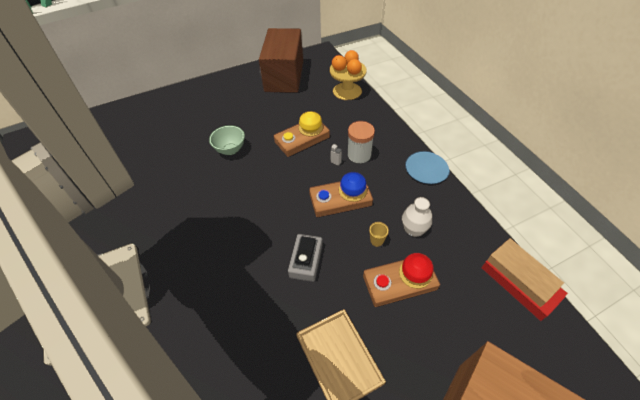

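View pics/wrist0.png

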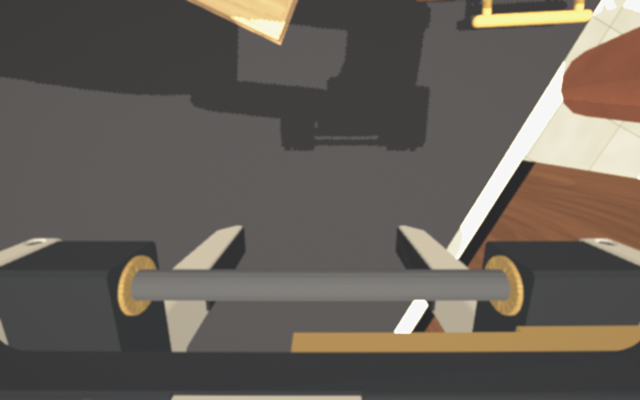

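The scene view shows the dot at (244,193), and the red, blue and yellow buttons at (220,257), (330,208) and (412,174). In the side view they are at (303,258), (382,282), (324,196) and (288,137). Next I'll mask these and cast rays.

```bash
cat > h.py <<'E'
from plant import *
import cv2, numpy as np
def ray(c,u,v):
    # k1: radial distortion
    D=np.array([c["k1"],0,0,0,0.])
    p=cv2.undistortPoints(np.array([[[u,v]]],float),c["K"],D,None,None).ravel()
    d=c["T"][:3,:3]@np.array([p[0],p[1],1]); return c["T"][:3,3],d/np.linalg.norm(d)
def plane(c,u,v,z):
    o,d=ray(c,u,v); return o+d*(z-o[2])/d[2]
def tri(rs):
    A=sum(np.eye(3)-np.outer(d,d) for o,d in rs); b=sum((np.eye(3)-np.outer(d,d))@o for o,d in rs)
    return np.linalg.solve(A,b)
def blob(img,seed,kind,R=14):
    hsv=cv2.cvtColor(img,cv2.COLOR_RGB2HSV).astype(int);H,S,V=hsv[...,0],hsv[...,1],hsv[...,2]
    m={'red':((H<5)|(H>175))&(S>200)&(V>120),'blue':(H>110)&(H<130)&(S>180)&(V>90),
       'yellow':(H>22)&(H<33)&(S>170)&(V>140),'white':(S<60)&(V>170)}[kind]
    w=np.zeros(m.shape,bool);w[seed[1]-R:seed[1]+R,seed[0]-R:seed[0]+R]=1
    n,l,st,ce=cv2.connectedComponentsWithStats((m&w).astype(np.uint8))
    if n<2: return None
    b=[min(range(1,n),key=lambda i:np.hypot(*(ce[i]-seed))-0.1*st[i,4])][0]
    return ce[b],st[b]
def project(c,P):
    R=c["T"][:3,:3];r,_=cv2.Rodrigues(R.T);t=-R.T@c["T"][:3,3]
    return cv2.projectPoints(np.array([P],float),r,t,c["K"],np.array([c["k1"],0,0,0,0.]))[0].ravel()
E
python3 - <<'E'
from h import *
s=read_camera("scene");d=read_camera("side")
S=dict(dot=((244,193),(303,258),'white',.055),red=((220,257),(382,282),'red',.042),blue=((330,208),(324,196),'blue',.042),yellow=((412,174),(288,137),'yellow',.042))
for k,(a,b,kind,z) in S.items():
    x,y=blob(s["img"],a,kind,9),blob(d["img"],b,kind,9)
    print(k,x,y)
    print(plane(s,*x[0],z).round(4),plane(d,*y[0],z).round(4),tri([ray(s,*x[0]),ray(d,*y[0])]).round(4))
cv2.imwrite("pics/z1.png",cv2.resize(s["img"][150:300,190:470,::-1],None,fx=2.8,fy=2.8,interpolation=cv2.INTER_CUBIC))
cv2.imwrite("pics/z2.png",cv2.resize(d["img"][110:310,250:450,::-1],None,fx=3,fy=3,interpolation=cv2.INTER_CUBIC))
E
```

```text
dot (array([243.03030303, 192.42424242]), array([240, 190,   7,   6,  33], dtype=int32)) (array([302.19444444, 257.30555556]), array([299, 255,   8,   6,  36], dtype=int32))
[ 0.4579 -0.1322  0.055 ] [ 0.4565 -0.1328  0.055 ] [ 0.4567 -0.1319  0.0538]
red (array([219.65853659, 258.7804878 ]), array([214, 252,  13,  11,  41], dtype=int32)) (array([382.19587629, 280.82474227]), array([377, 276,  11,  11,  97], dtype=int32))
[ 0.604  -0.2534  0.042 ] [ 0.589  -0.2527  0.042 ] [ 0.593  -0.2494  0.0301]
blue (array([329.08139535, 207.43023256]), array([324, 203,  11,  10,  86], dtype=int32)) (array([323.34482759, 194.5       ]), array([319, 191,   9,   8,  58], dtype=int32))
[0.5859 0.0146 0.042 ] [0.5778 0.0141 0.042 ] [0.58   0.0188 0.0356]
yellow (array([410., 176.]), array([410, 176,   1,   1,   1], dtype=int32)) (array([287.93877551, 135.63265306]), array([284, 133,   9,   7,  49], dtype=int32))
[0.5897 0.2443 0.042 ] [0.5798 0.2551 0.042 ] [0.5812 0.2559 0.0357]
```

View pics/z1.png

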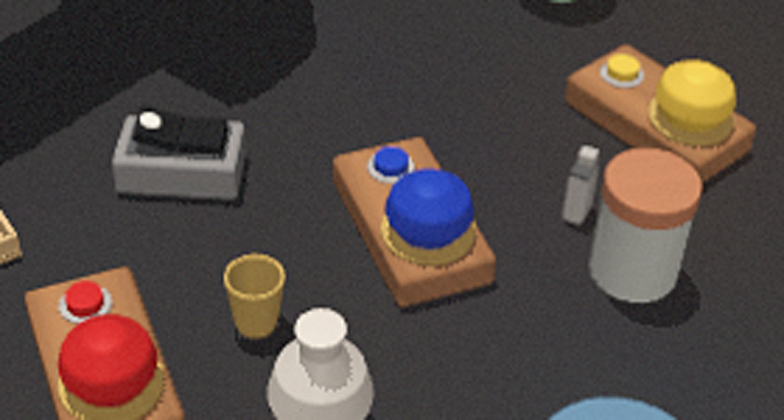

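View pics/z2.png

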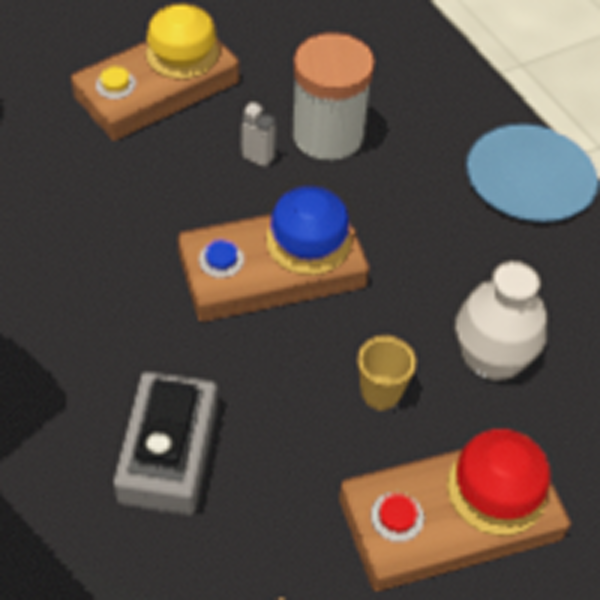

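```bash
python3 - <<'E'
from h import *
s=read_camera("scene");d=read_camera("side")
S=dict(red=((220,255),(382,281),'red'),blue=((329,207),(323,195),'blue'),yellow=((412,174),(288,136),'yellow'))
for k,(a,b,kind) in S.items():
    r=[]
    for c,p in((s,a),(d,b)):
        hsv=cv2.cvtColor(c["img"],cv2.COLOR_RGB2HSV).astype(int);H,Sa,V=hsv[...,0],hsv[...,1],hsv[...,2]
        m=(Sa>150)&(V>60)&{'red':(H<4)|(H>176),'blue':(H>108)&(H<132),'yellow':(H>23)&(H<35)}[k]
        w=np.zeros(m.shape,bool);w[p[1]-7:p[1]+6,p[0]-9:p[0]+9]=1
        n,l,st,ce=cv2.connectedComponentsWithStats((m&w).astype(np.uint8),connectivity=4)
        i=1+np.argmax(st[1:,4]); x0,y0,ww,hh,A=st[i]
        r.append((ce[i],st[i]))
        # top-ellipse centre: width/2, top row + half of disc minor axis
    print(k,r)
    print(plane(s,*r[0][0],.040).round(4),plane(d,*r[1][0],.040).round(4),tri([ray(s,*r[0][0]),ray(d,*r[1][0])]).round(4))
E
```

```text
red [(array([219.79661017, 255.75423729]), array([214, 251,  13,  10, 118], dtype=int32)), (array([382.34482759, 280.57758621]), array([377, 275,  12,  12, 116], dtype=int32))]
[ 0.5949 -0.2494  0.04  ] [ 0.5902 -0.2516  0.04  ] [ 0.5916 -0.2493  0.036 ]
blue [(array([329.19791667, 207.39583333]), array([324, 203,  12,  10,  96], dtype=int32)), (array([323.359375, 194.5     ]), array([319, 191,  10,   8,  64], dtype=int32))]
[0.5841 0.0161 0.04  ] [0.5785 0.0156 0.04  ] [0.58   0.0189 0.0355]
yellow [(array([412.2244898 , 172.79591837]), array([408, 170,  10,   7,  49], dtype=int32)), (array([287.65909091, 135.54545455]), array([284, 133,   9,   6,  44], dtype=int32))]
[0.5808 0.2593 0.04  ] [0.5799 0.2579 0.04  ] [0.5803 0.2596 0.0391]
```

```bash
cat >> h.py <<'E'
from scipy.spatial.transform import Rotation as Ro
def tip():
    st=read_state();R=Ro.from_rotvec(st["orientation"]).as_matrix()
    return st["tool_pos"]+.186*R[:,2],R,st
def go(P,yawdir=None):
    """shift in tool cm from current tip to P; yaw in deg about tool z to bring tool x parallel to yawdir"""
    p,R,st=tip(); print("t",st["t"],"tip",p.round(4),"F",st["force"].round(2),"open",round(st["opening"],4))
    print("shift cm in tool axes",(R.T@(np.array(P)-p)*100).round(2))
    print("x axis",R[:,0].round(3),"y",R[:,1].round(3),"z",R[:,2].round(4))
    if yawdir is not None:
        v=R.T@np.array([*yawdir,0]); a=np.degrees(np.arctan2(v[1],v[0])); print("yaw deg",a,"or",(a+90)%180-90)
E
python3 - <<'E'
from h import *
d=read_camera("side");s=read_camera("scene")
a=plane(d,250+118/3,110+488/3,.035);b=plane(d,250+143/3,110+375/3,.035)
print(a,b,np.linalg.norm(a-b)); v=(b-a)[:2];v/=np.linalg.norm(v);print(v)
e=plane(s,190+128/2.8,150+116/2.8,.035);f=plane(s,190+243/2.8,150+122/2.8,.035);print(e,f,f-e)
go([.457,-.132,.13],v)
E
```

```text
[ 0.41926065 -0.1446408   0.035     ] [ 0.47390095 -0.06339573  0.035     ] 0.09790977361954305
[0.55806788 0.8297953 ]
[ 0.42363036 -0.13627171  0.035     ] [ 0.4784012  -0.05832573  0.035     ] [0.05477084 0.07794598 0.        ]
t 0.45 tip [ 0.2587 -0.5413  0.2186] F [-0.29 -0.29  0.4 ] open 0.093
shift cm in tool axes [ 35.54 -28.38   8.87]
x axis [0.902 0.431 0.   ] y [ 0.431 -0.902 -0.   ] z [-1.e-04  2.e-04 -1.e+00]
yaw deg -30.534958851410924 or -30.53495885141092
```

```bash
python3 -m creep '[[[0,0,0],[0,0,-6.1]],[[0,0,0],[0,0,-6.1]],[[0,0,0],[0,0,-6.1]],[[0,0,0],[0,0,-6.1]],[[0,0,0],[0,0,-6.1]],[[0,0,0],[0,0,0]]]' 0 20
python3 - <<'E'
from h import *
go([.457,-.132,.14],[.56,.83])
E
```

```text
t: 0.95
tool_pos: [0.2587, -0.5414, 0.4048]
orientation: [2.769, 1.483, -0.0]
force: [0.1, -0.1, 0.2]
opening: 0.0579
t 0.95 tip [ 0.2587 -0.5414  0.2188] F [ 0.1  -0.11  0.16] open 0.0579
shift cm in tool axes [45.06 -6.19  7.87]
x axis [ 0.554  0.832 -0.   ] y [ 0.832 -0.554  0.   ] z [-0.e+00 -1.e-04 -1.e+00]
yaw deg 0.34204717971697574 or 0.3420471797169711
```

```bash
python3 -m creep '[[[3.2,-0.4,0],[0,0,0]],[[3.2,-0.4,0],[0,0,0]],[[3.2,-0.4,0],[0,0,0]],[[3.2,-0.4,0],[0,0,0]],[[3.2,-0.4,0.3],[0,0,0]],[[3.2,-0.4,0.3],[0,0,0]],[[3.2,-0.4,0.5],[0,0,0]],[[3.2,-0.4,0.5],[0,0,0]],[[3.2,-0.4,0.5],[0,0,0]],[[3.2,-0.4,0.5],[0,0,0]],[[3.2,-0.4,0.5],[0,0,0]],[[0,0,0],[0,0,0]]]'
python3 - <<'E'
from h import *
go([.457,-.132,.10],[.56,.83])
E
```

```text
t: 1.95
tool_pos: [0.4203, -0.2206, 0.3728]
orientation: [-2.771, -1.475, -0.002]
force: [-0.2, -0.6, -0.7]
opening: 0.0002
t 1.95 tip [ 0.4203 -0.2201  0.1868] F [-0.22 -0.62 -0.65] open 0.0002
shift cm in tool axes [ 9.34 -1.87  8.7 ]
x axis [0.559 0.829 0.002] y [ 0.829 -0.559 -0.001] z [ 1.0e-04  2.6e-03 -1.0e+00]
yaw deg 0.04907919757174997 or 0.04907919757175705
```

```bash
python3 -m creep '[[[1.8,-0.4,1],[0,0,0]],[[1.8,-0.4,1.5],[0,0,0]],[[1.8,-0.4,1.5],[0,0,0]],[[1.8,-0.3,1.5],[0,0,0]],[[1.5,-0.3,1.5],[0,0,0]],[[0.6,0,1],[0,0,0]],[[0,0,0],[0,0,0]],[[0,0,0],[0,0,0]]]'
python3 - <<'E'
from h import *
go([.457,-.132,.055],[.56,.83])
s=read_camera("scene");d=read_camera("side");w=read_camera("wrist")
p,_,_=tip();print(project(s,p),project(d,p))
cv2.imwrite("pics/a1.png",np.hstack([cv2.resize(s["img"][110:260,170:320,::-1],(400,400)),cv2.resize(d["img"][160:310,230:380,::-1],(400,400))]))
cv2.imwrite("pics/a2.png",w["img"][...,::-1])
E
```

```text
t: 2.62
tool_pos: [0.4557, -0.138, 0.2936]
orientation: [-2.773, -1.475, 0.002]
force: [0.1, 0.2, 1.1]
opening: 0.0007
t 2.6167 tip [ 0.4555 -0.138   0.1076] F [0.14 0.25 1.15] open 0.0007
shift cm in tool axes [ 0.58 -0.21  5.26]
x axis [ 0.559  0.829 -0.001] y [ 0.829 -0.559 -0.001] z [-0.0011 -0.     -1.    ]
yaw deg 0.010103092961963586 or 0.01010309296196965
[238.01681403 173.87933229] [301.68483321 246.97889374]
```

View pics/a1.png

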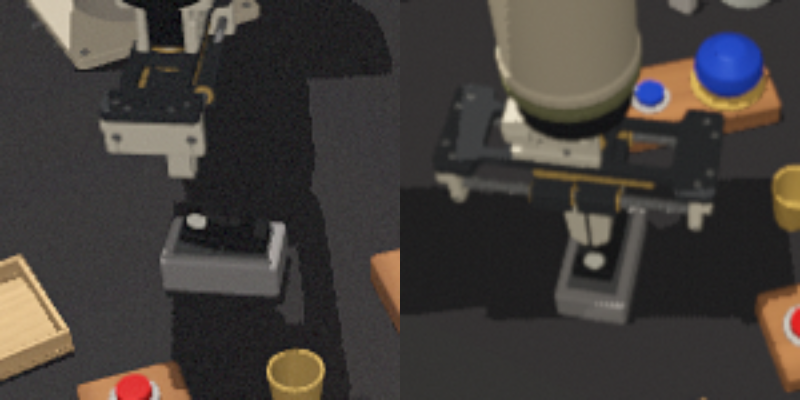

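View pics/a2.png

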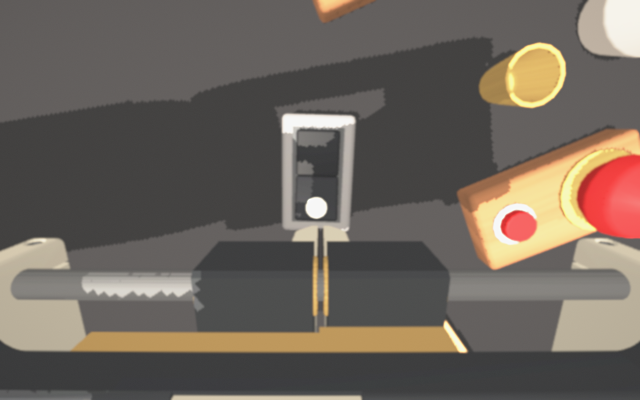

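The tip agrees with its projection to within a few pixels. The wrist view shows the dot at (316,207) and the red button at (518,225). I'll use those to check the earlier positions.

```bash
python3 - <<'E'
from h import *
w=read_camera("wrist")
b=blob(w["img"],(316,207),'white',14);print(b,plane(w,*b[0],.055))
b=blob(w["img"],(518,225),'red',22);print(b,plane(w,*b[0],.041))
go([.457,-.132,.065])
E
```

```text
(array([315.51832461, 207.22251309]), array([305, 197,  22,  22, 382], dtype=int32)) [ 0.45717861 -0.1313402   0.055     ]Traceback (most recent call last):
  File "<stdin>", line 4, in <module>
TypeError: 'NoneType' object is not subscriptable
```

```bash
python3 -m creep '[[[0.4,-0.1,1],[0,0,0]],[[0.2,-0.1,1],[0,0,0]],[[0,0,1],[0,0,0]],[[0,0,1],[0,0,0]],[[0,0,0.3],[0,0,0]],[[0,0,0],[0,0,0]],[[0,0,0],[0,0,0]]]'
python3 - <<'E'
from h import *
go([.457,-.1315,.047])
E
```

```text
t: 3.4
tool_pos: [0.4574, -0.1315, 0.2503]
orientation: [-2.773, -1.476, 0.001]
force: [-0.4, 0.2, -0.1]
opening: 0.0004
t 3.4 tip [ 0.4572 -0.1314  0.0643] F [-0.39  0.17 -0.15] open 0.0004
shift cm in tool axes [-0.02 -0.01  1.73]
x axis [ 0.559  0.829 -0.   ] y [ 0.829 -0.559 -0.001] z [-1.e-03  4.e-04 -1.e+00]
```

```bash
python3 -m creep '[[[0,0,0.4],[0,0,0]],[[0,0,0.3],[0,0,0]],[[0,0,0.3],[0,0,0]],[[0,0,0.3],[0,0,0]],[[0,0,0.2],[0,0,0]],[[0,0,0],[0,0,0]]]'
python3 -m creep '[[[0,0,0.15],[0,0,0]],[[0,0,0],[0,0,0]]]'
python3 -m creep '[[[0,0,0.1],[0,0,0]],[[0,0,0],[0,0,0]]]'
python3 - <<'E'
from h import *
go([.457,-.1315,.047])
E
```

```text
t: 3.9
tool_pos: [0.4576, -0.1316, 0.2355]
orientation: [2.773, 1.476, -0.0]
force: [-0.5, -0.9, 1.5]
opening: 0.0008
t: 4.07
tool_pos: [0.4576, -0.1316, 0.2342]
orientation: [2.773, 1.476, -0.0]
force: [-0.9, -0.0, 1.2]
opening: 0.0006
t: 4.23
tool_pos: [0.4577, -0.1316, 0.234]
orientation: [2.773, 1.476, -0.0]
force: [-5.0, -0.8, 9.4]
opening: 0.0007
t 4.2333 tip [ 0.4576 -0.1317  0.048 ] F [-4.99 -0.79  9.35] open 0.0007
shift cm in tool axes [-0.02 -0.06  0.1 ]
x axis [ 0.559  0.829 -0.   ] y [ 0.829 -0.559 -0.   ] z [-1.e-04 -2.e-04 -1.e+00]
```

The tip stopped at 48.0 mm with the force up to 9 N, so the rocker is on its stop. Next I'll lift, look, and head for red.

```bash
python3 -m creep '[[[0,0,0.05],[0,0,0]],[[0,0,0],[0,0,0]],[[0,0,-1],[0,0,0]],[[0,0,-2],[0,0,0]],[[0,0,-3],[0,0,0]],[[0,0,-3],[0,0,0]],[[0,0,0],[0,0,0]],[[0,0,0],[0,0,0]]]'
python3 - <<'E'
from h import *
s=read_camera("scene");w=read_camera("wrist");d=read_camera("side")
cv2.imwrite("pics/b1.png",np.hstack([cv2.resize(s["img"][130:250,190:310,::-1],(400,400)),cv2.resize(d["img"][200:320,250:370,::-1],(400,400))]))
cv2.imwrite("pics/b2.png",w["img"][...,::-1])
go([.592,-.2505,.10])
E
```

```text
t: 4.9
tool_pos: [0.4584, -0.1316, 0.3251]
orientation: [2.77, 1.475, 0.005]
force: [-0.2, -0.6, -0.5]
opening: 0.0006
t 5.05 tip [ 0.4567 -0.131   0.1353] F [-0.45  0.2  -0.61] open 0.0004
shift cm in tool axes [-2.35 17.9   3.5 ]
x axis [ 0.559  0.829 -0.   ] y [ 0.829 -0.559 -0.002] z [-0.002  0.001 -1.   ]
```

View pics/b1.png

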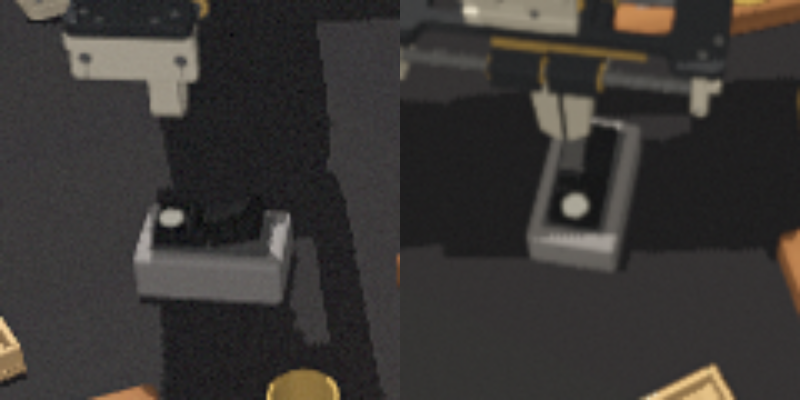

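View pics/b2.png

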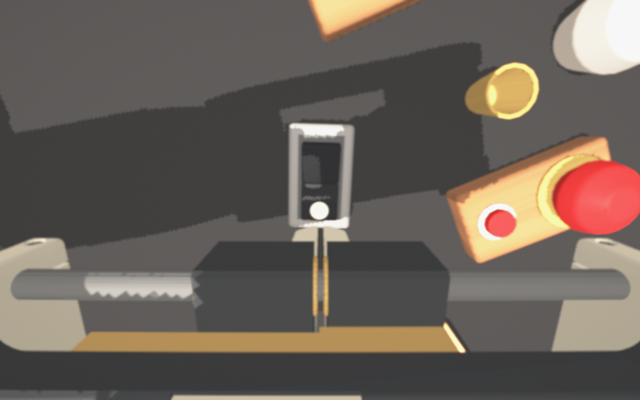

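The rocker has rocked over: the dot end is down and the far end is up. The wrist view shows the red button at about (500,224).

```bash
python3 - <<'E'
from h import *
w=read_camera("wrist")
hsv=cv2.cvtColor(w["img"],cv2.COLOR_RGB2HSV).astype(int);m=((hsv[...,0]<5)|(hsv[...,0]>174))&(hsv[...,1]>150)&(hsv[...,2]>80)
n,l,st,ce=cv2.connectedComponentsWithStats(m.astype(np.uint8))
for i in range(1,n):
    if st[i,4]>100: print(ce[i],st[i],plane(w,*ce[i],.041))
go([.592,-.2505,.10])
E
```

```text
[601.2450345  197.28873092] [ 558  160   82   75 4783] [ 0.67684455 -0.27303182  0.041     ]
[503.59531773 223.31270903] [489 210  30  27 598] [ 0.58978067 -0.24522109  0.041     ]
t 5.1 tip [ 0.4565 -0.131   0.1351] F [-0.31 -0.33 -0.34] open 0.0004
shift cm in tool axes [-2.35 17.92  3.46]
x axis [ 0.558  0.83  -0.   ] y [ 0.83  -0.558 -0.003] z [-0.0025  0.0012 -1.    ]
```

```bash
python3 -m creep '[[[-0.2,1.5,0],[0,0,0]],[[-0.2,2.2,0],[0,0,0]],[[-0.3,2.4,0],[0,0,0]],[[-0.3,2.4,0.3],[0,0,0]],[[-0.3,2.4,0.3],[0,0,0]],[[-0.3,2.4,0.3],[0,0,0]],[[-0.3,2.2,0.3],[0,0,0]],[[-0.2,1.5,0],[0,0,0]],[[-0.1,0.8,0],[0,0,0]],[[0,0,0],[0,0,0]],[[0,0,0],[0,0,0]],[[0,0,0],[0,0,0]]]'
python3 - <<'E'
from h import *
go([.591,-.248,.06])
w=read_camera("wrist");s=read_camera("scene");d=read_camera("side")
hsv=cv2.cvtColor(w["img"],cv2.COLOR_RGB2HSV).astype(int);m=((hsv[...,0]<5)|(hsv[...,0]>174))&(hsv[...,1]>150)&(hsv[...,2]>80)
n,l,st,ce=cv2.connectedComponentsWithStats(m.astype(np.uint8))
for i in range(1,n):
    if st[i,4]>100: print(ce[i],st[i],plane(w,*ce[i],.041))
cv2.imwrite("pics/c2.png",w["img"][...,::-1])
cv2.imwrite("pics/c1.png",np.hstack([cv2.resize(s["img"][180:330,150:300,::-1],(400,400)),cv2.resize(d["img"][190:340,310:460,::-1],(400,400))]))
E
```

```text
t: 6.1
tool_pos: [0.5924, -0.2485, 0.3102]
orientation: [-2.772, -1.476, 0.001]
force: [-1.1, -0.5, -0.0]
opening: 0.0003
t 6.1 tip [ 0.5922 -0.2484  0.1242] F [-1.07 -0.47 -0.  ] open 0.0003
shift cm in tool axes [-0.03 -0.11  6.42]
x axis [ 0.558  0.83  -0.   ] y [ 0.83  -0.558 -0.001] z [-1.2e-03  8.0e-04 -1.0e+00]
[602.88728104 132.30363036] [ 556   49   84  175 3939] [ 0.82636708 -0.32844661  0.041     ]
[407.09132061 174.03955914] [ 366  135   83   79 5081] [ 0.6707437  -0.26695573  0.041     ]
[319.82714055 204.47657512] [306 191  28  28 619] [ 0.59239785 -0.24736148  0.041     ]
```

View pics/c1.png

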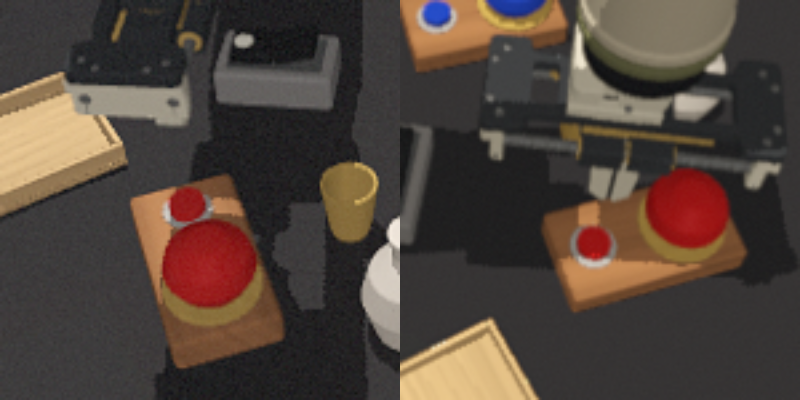

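View pics/c2.png

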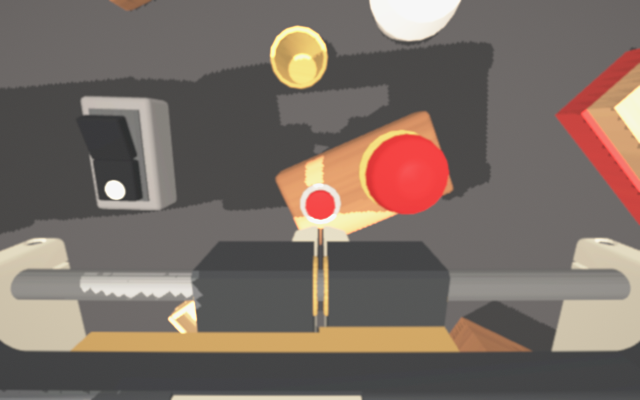

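The wrist view puts the red button at (0.592,-0.247), which is 1 mm from the tip. I'll descend and press.

```bash
python3 -m creep '[[[0,0,0.8],[0,0,0]],[[0,0,1.4],[0,0,0]],[[0,0,1.6],[0,0,0]],[[0,0,1.4],[0,0,0]],[[0,0,1],[0,0,0]],[[0,0,0.6],[0,0,0]],[[0,0,0.3],[0,0,0]],[[0,0,0],[0,0,0]],[[0,0,0],[0,0,0]]]'
python3 - <<'E'
from h import *
go([.592,-.248,.036])
E
```

```text
t: 7.0
tool_pos: [0.5932, -0.2493, 0.2402]
orientation: [2.773, 1.476, 0.001]
force: [1.3, 0.1, 0.3]
opening: 0.0005
t 7.0 tip [ 0.5933 -0.2494  0.0542] F [1.32 0.06 0.27] open 0.0005
shift cm in tool axes [ 0.04 -0.18  1.82]
x axis [0.559 0.829 0.   ] y [ 0.829 -0.559  0.001] z [ 6.e-04 -3.e-04 -1.e+00]
```

```bash
python3 -m creep '[[[0,-0.1,0.4],[0,0,0]],[[0,-0.1,0.4],[0,0,0]],[[0,0,0.3],[0,0,0]],[[0,0,0.3],[0,0,0]],[[0,0,0.3],[0,0,0]],[[0,0,0],[0,0,0]],[[0,0,0],[0,0,0]]]'
python3 -m creep '[[[0,0,0.15],[0,0,0]],[[0,0,0],[0,0,0]],[[0,0,0],[0,0,0]]]'
python3 - <<'E'
from h import *
go([.592,-.248,.036])
E
```

```text
t: 7.58
tool_pos: [0.5912, -0.2481, 0.2225]
orientation: [-2.773, -1.476, 0.0]
force: [-0.5, 0.3, 0.2]
opening: 0.0003
t: 7.83
tool_pos: [0.5913, -0.2481, 0.2224]
orientation: [2.773, 1.476, 0.0]
force: [-4.2, 2.2, 9.7]
opening: 0.0005
t 7.8333 tip [ 0.5914 -0.2481  0.0364] F [-4.15  2.24  9.73] open 0.0005
shift cm in tool axes [0.05 0.04 0.04]
x axis [ 0.559  0.829 -0.   ] y [ 0.829 -0.559  0.   ] z [ 1.e-04 -1.e-04 -1.e+00]
```

The red button stopped at 36.4 mm with 9.7 N, against about 3 N of travel force. I'll add a small extra push, then lift and check.

```bash
python3 -m creep '[[[0,0,0.1],[0,0,0]],[[0,0,0],[0,0,0]]]'
python3 -m creep '[[[0,0,-0.6],[0,0,0]],[[0,0,-2],[0,0,0]],[[0,0,-3],[0,0,0]],[[0,0,-3],[0,0,0]],[[0,0,-2],[0,0,0]],[[0,0,0],[0,0,0]],[[0,0,0],[0,0,0]]]'
python3 - <<'E'
from h import *
go([.580,.2585,.14])
s=read_camera("scene");d=read_camera("side")
cv2.imwrite("pics/d1.png",np.hstack([cv2.resize(s["img"][180:330,150:300,::-1],(400,400)),cv2.resize(d["img"][190:340,310:460,::-1],(400,400))]))
E
```

```text
t: 8.0
tool_pos: [0.5914, -0.2481, 0.2223]
orientation: [2.773, 1.476, -0.0]
force: [-7.0, 3.8, 16.5]
opening: 0.0007
t: 8.58
tool_pos: [0.5918, -0.2484, 0.3281]
orientation: [2.771, 1.474, 0.003]
force: [0.1, -0.6, 0.3]
opening: 0.0004
t 8.5833 tip [ 0.5924 -0.2487  0.1421] F [ 0.09 -0.55  0.31] open 0.0004
shift cm in tool axes [ 41.38 -29.36   0.12]
x axis [0.559 0.829 0.   ] y [ 0.829 -0.559  0.004] z [ 0.0033 -0.0017 -1.    ]
```

View pics/d1.png

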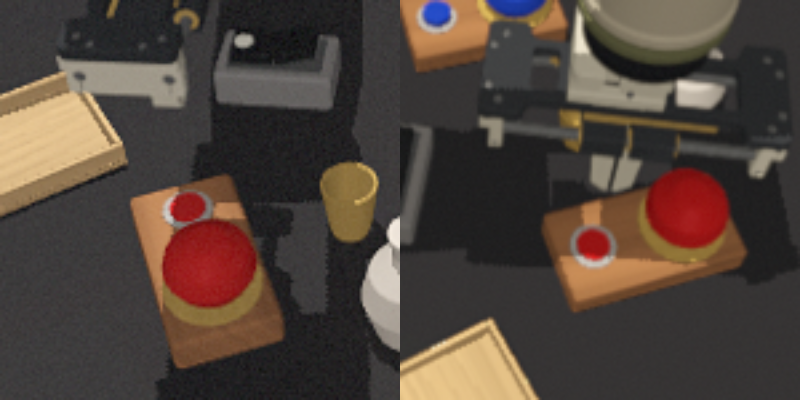

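The red button now sits visibly lower in its ring. I'll move on to yellow at 14 cm tip height, above everything on the way.

```bash
python3 -m creep '[[[1,-0.7,0],[0,0,0]],[[2,-1.4,0],[0,0,0]],[[2.2,-1.6,0],[0,0,0]],[[2.2,-1.6,0],[0,0,0]],[[2.2,-1.6,0],[0,0,0]],[[2.2,-1.6,0],[0,0,0]],[[2.2,-1.6,0],[0,0,0]],[[2.2,-1.6,0],[0,0,0]],[[2,-1.4,0],[0,0,0]],[[1,-0.7,0],[0,0,0]],[[0,0,0],[0,0,0]],[[0,0,0],[0,0,0]]]'
python3 - <<'E'
from h import *
go([.580,.2585,.13])
E
```

```text
t: 9.68
tool_pos: [0.5837, -0.0113, 0.3253]
orientation: [-2.772, -1.478, 0.002]
force: [-0.9, -0.1, -0.1]
opening: 0.0007
t 9.6833 tip [ 0.5834 -0.0113  0.1393] F [-0.89 -0.08 -0.15] open 0.0007
shift cm in tool axes [ 22.21 -15.32   0.92]
x axis [ 0.557  0.83  -0.001] y [ 0.83  -0.557 -0.001] z [-1.5e-03 -3.0e-04 -1.0e+00]
```

```bash
python3 -m creep '[[[1,-0.7,0],[0,0,0]],[[2.2,-1.5,0],[0,0,0]],[[2.6,-1.8,0],[0,0,0]],[[2.6,-1.8,0],[0,0,0]],[[2.6,-1.8,0],[0,0,0]],[[2.6,-1.8,0],[0,0,0]],[[2.6,-1.8,0],[0,0,0]],[[2.6,-1.8,0.2],[0,0,0]],[[2.2,-1.5,0.3],[0,0,0]],[[1.1,-0.7,0.3],[0,0,0]],[[0,0,0],[0,0,0]],[[0,0,0],[0,0,0]]]'
python3 - <<'E'
from h import *
go([.580,.2585,.1])
w=read_camera("wrist");s=read_camera("scene");d=read_camera("side")
hsv=cv2.cvtColor(w["img"],cv2.COLOR_RGB2HSV).astype(int);m=(abs(hsv[...,0]-27)<6)&(hsv[...,1]>170)&(hsv[...,2]>90)
n,l,st,ce=cv2.connectedComponentsWithStats(m.astype(np.uint8))
for i in range(1,n):
    if st[i,4]>100: print(ce[i],st[i],plane(w,*ce[i],.041))
cv2.imwrite("pics/e2.png",w["img"][...,::-1])
cv2.imwrite("pics/e1.png",np.hstack([cv2.resize(s["img"][100:260,340:500,::-1],(400,400)),cv2.resize(d["img"][70:220,220:370,::-1],(400,400))]))
E
```

```text
t: 10.68
tool_pos: [0.5815, 0.2561, 0.3175]
orientation: [2.773, 1.476, -0.002]
force: [-0.1, -1.2, 0.4]
opening: 0.0003
t 10.6833 tip [0.5813 0.2559 0.1315] F [-0.14 -1.25  0.42] open 0.0003
shift cm in tool axes [ 0.15 -0.25  3.15]
x axis [ 0.558  0.83  -0.001] y [ 0.83  -0.558 -0.   ] z [-0.0011 -0.001  -1.    ]
```

View pics/e1.png

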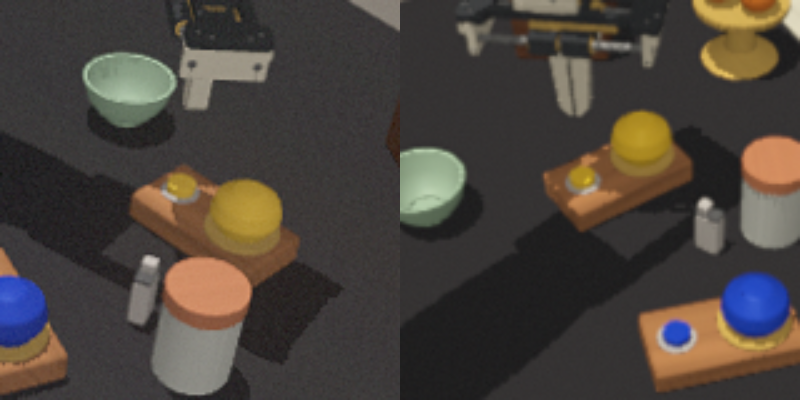

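View pics/e2.png

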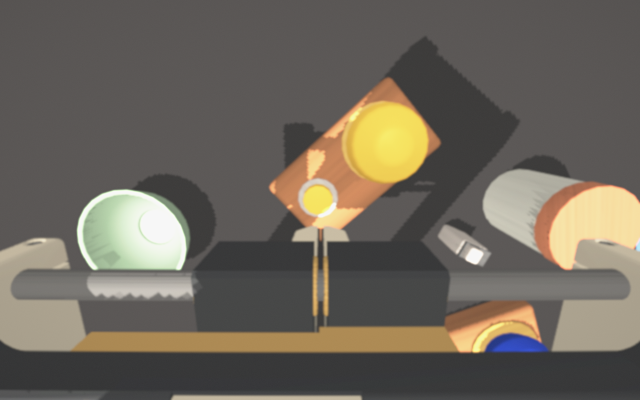

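```bash
python3 - <<'E'
from h import *
w=read_camera("wrist");s=read_camera("scene")
print(plane(w,318,200,.041)); t=plane(s,340+208/2.5,100+285/2.5,.096);print("tin",t)
p,R,_=tip(); print("tin in tool cm",R.T@(t-p)*100, "lighter",R.T@(plane(s,340+150/2.5,100+262/2.5,.061)-p)*100)
print("bowl",R.T@(plane(s,340+128/2.5,100+80/2.5,.05)-p)*100)
go([.580,.2585,.055])
E
```

```text
[0.58193031 0.25842008 0.041     ]
tin [0.74978168 0.13349686 0.096     ]
tin in tool cm [-0.66420701 20.71479443  3.65732845] lighter [-4.32057825 14.13306787  7.1546596 ]
bowl [ -3.63440437 -16.6769957    8.24360942]
t 10.9333 tip [0.5819 0.255  0.1325] F [-1.03 -0.65  0.04] open 0.0002
shift cm in tool axes [ 0.18 -0.35  7.75]
x axis [0.56  0.828 0.   ] y [ 0.828 -0.56   0.   ] z [ 3.e-04 -1.e-04 -1.e+00]
```

The wrist view gives the yellow button at (0.582,0.258), which agrees with the earlier estimate. The tin is 17 cm away along the jaws, so the gripper clears it.

```bash
python3 -m creep '[[[0.1,-0.1,0.8],[0,0,0]],[[0.1,-0.1,1.5],[0,0,0]],[[0,-0.1,1.7],[0,0,0]],[[0,0,1.5],[0,0,0]],[[0,0,1.2],[0,0,0]],[[0,0,0.7],[0,0,0]],[[0,0,0.3],[0,0,0]],[[0,0,0],[0,0,0]],[[0,0,0],[0,0,0]]]'
python3 - <<'E'
from h import *
go([.5815,.2585,.036])
E
```

```text
t: 11.68
tool_pos: [0.5804, 0.2598, 0.2419]
orientation: [2.773, 1.476, 0.001]
force: [-0.0, -0.8, 0.1]
opening: 0.0006
t 11.6833 tip [0.5805 0.2599 0.0559] F [-0.02 -0.83  0.06] open 0.0006
shift cm in tool axes [-0.06  0.16  1.99]
x axis [0.559 0.829 0.001] y [ 0.829 -0.559  0.   ] z [ 8.e-04  3.e-04 -1.e+00]
```

```bash
python3 -m creep '[[[0,0.1,0.4],[0,0,0]],[[0,0,0.4],[0,0,0]],[[0,0,0.4],[0,0,0]],[[0,0,0.3],[0,0,0]],[[0,0,0.3],[0,0,0]],[[0,0,0],[0,0,0]],[[0,0,0],[0,0,0]]]'
python3 -m creep '[[[0,0,0.2],[0,0,0]],[[0,0,0],[0,0,0]],[[0,0,0],[0,0,0]]]'
python3 - <<'E'
from h import *
go([.5815,.2585,.036])
E
```

```text
t: 12.27
tool_pos: [0.5807, 0.2592, 0.2229]
orientation: [-2.773, -1.476, 0.001]
force: [0.8, 0.2, 0.3]
opening: 0.0002
t: 12.52
tool_pos: [0.5808, 0.2593, 0.2223]
orientation: [-2.773, -1.476, 0.0]
force: [-5.0, -0.2, 8.8]
opening: 0.0007
t 12.5167 tip [0.5808 0.2592 0.0363] F [-4.99 -0.22  8.84] open 0.0007
shift cm in tool axes [-0.02  0.1   0.03]
x axis [ 0.558  0.83  -0.   ] y [ 0.83  -0.558 -0.   ] z [-3.e-04 -1.e-04 -1.e+00]
```

```bash
python3 -m creep '[[[0,0,0.1],[0,0,0]],[[0,0,0],[0,0,0]]]'
python3 -m creep '[[[0,0,-0.6],[0,0,0]],[[0,0,-2],[0,0,0]],[[0,0,-3],[0,0,0]],[[0,0,-3],[0,0,0]],[[0,0,-3],[0,0,0]],[[-2,-1,-3],[0,0,0]],[[-3,-1,-2],[0,0,0]],[[-3,-1,0],[0,0,0]],[[-2,-1,0],[0,0,0]],[[0,0,0],[0,0,0]],[[0,0,0],[0,0,0]],[[0,0,0],[0,0,0]]]'
python3 - <<'E'
from h import *
go([0,0,0])
s=read_camera("scene");d=read_camera("side")
cv2.imwrite("pics/f0.png",s["img"][...,::-1]);cv2.imwrite("pics/f1.png",d["img"][...,::-1])
cv2.imwrite("pics/f2.png",np.hstack([cv2.resize(s["img"][150:270,190:310,::-1],(400,400)),cv2.resize(s["img"][130:250,330:450,::-1],(400,400))]))
for n,c in(("scene",s),("side",d)):
    a=cv2.imread(f"pics/{n}0.png")[:,:,::-1]
E
```

```text
t: 12.68
tool_pos: [0.5809, 0.2593, 0.2223]
orientation: [2.773, 1.476, -0.0]
force: [-8.4, -3.1, 16.9]
opening: 0.0004
t: 13.68
tool_pos: [0.4922, 0.1988, 0.3865]
orientation: [2.773, 1.476, 0.001]
force: [0.9, -0.1, -0.6]
opening: 0.0007
t 13.6833 tip [0.4923 0.1989 0.2005] F [ 0.89 -0.13 -0.62] open 0.0007
shift cm in tool axes [-44.02 -29.73  20.  ]
x axis [0.559 0.829 0.001] y [ 0.829 -0.559  0.   ] z [ 8.e-04  4.e-04 -1.e+00]
```

View pics/f0.png

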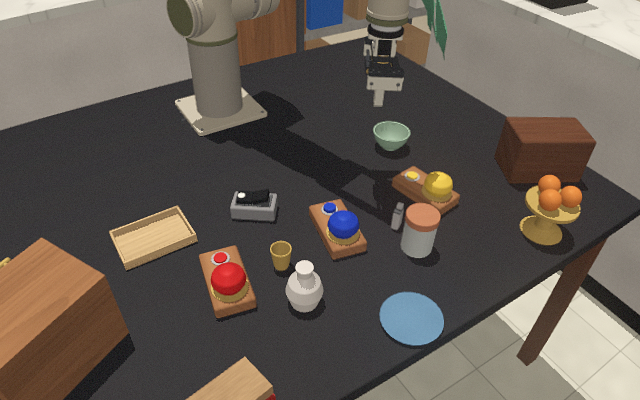

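View pics/f1.png

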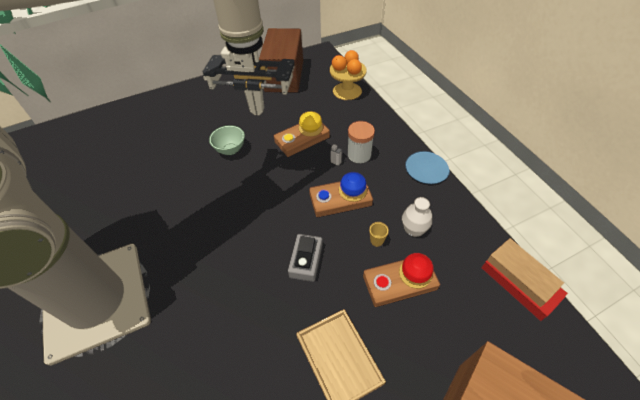

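View pics/f2.png

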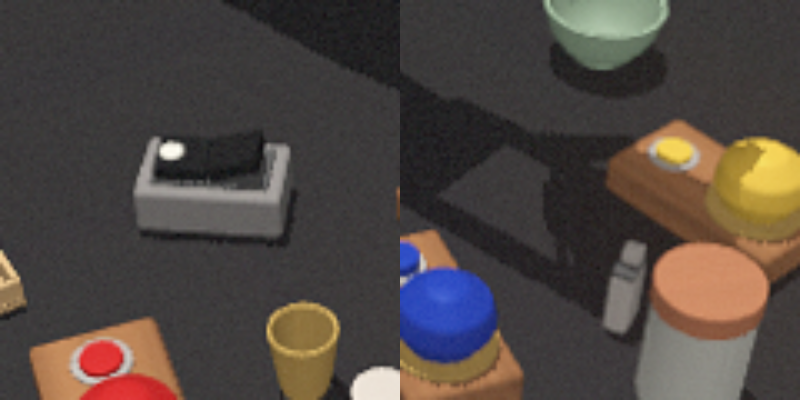

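The rocker is tipped over with the dot end down. Red and yellow sit low in their rings, blue is still proud, and the bystanders are at their starting pixels. The gripper is clear and high, so I'm handing in.

```bash
python3 -c "
from plant import *
print(close_job())"
```

```text
the job is handed in; nothing more can be done
None
```

I pressed the rocker's white-dot end, then the red button, then the yellow button, each with the fingertips closed and each until it stopped. The job is handed in at about 13.7 s of the 45 s allowed; `close_job` gave no verdict.

| Pressed | Tip height at stop | Expected height | Force while pressing |
|---|---|---|---|
| Rocker dot | 48.0 mm | 48 mm | 9 N |
| Red button | 36.4 mm | 36 mm | up to 16.5 N |
| Yellow button | 36.3 mm | 36 mm | up to 17 N |

- **Final pictures:** The rocker is tipped over with the dot end down, and the red and yellow buttons sit low in their rings. The blue button is still up. The bystanders look unmoved by eye against the first pictures; I did not measure their positions. The gripper was holding clear, with its fingertips about 20 cm above the slab.
- **Disagreements:** My first red button estimates differed by up to 5 mm between cameras, which a closer wrist view settled to about 1 mm before pressing. The automatic colour mask found nothing for the yellow button in the wrist view, so I picked that pixel by eye; it agreed with the earlier estimate to about 2 mm.

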